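# Run in a bandsaw wheel at 12 turns a minute and park it at the pointer

### The job

A bandsaw wheel with a freshly glued rubber tyre sits on the truing stand, with a drag shoe rubbing on its rim: turn it by its crank, counter-clockwise seen from above, and keep the wheel itself running at about 12 turns a minute (anything from 10 to 14 is fine) for six seconds without a break, never letting it go over 17. Then bring the wheel to a stop with its yellow mark at the red pointer, within about 20 mm, and let go of the crank so that the wheel stays there. The crank drives through a hub that slips, so watch the wheel and not the crank; do not touch the wheel itself, and leave the shoe in its frame and the other things on the bench where they are.

Things in the scene. Friction and masses are not known exactly. Their poses are not given: they have to be found in the camera images.
- stand: grey truing stand bolted to the bench, a cross-shaped foot under the wheel; origin on the bench top, on the wheel's vertical axis; its x axis points from the wheel axis to the red pointer. The pointer's post stands 185 mm from the axis and is 104 mm high; its finger reaches in over the wheel's rim to 136 mm from the axis
- pointer (a point): the point just under the tip of the red pointer, 140 mm from the wheel axis, 88 mm above the bench; fixed to the stand
- wheel (a joint): bandsaw wheel: level aluminium disc, 300 mm wide, black tyre, top 85 mm above the bench, turning endlessly on a vertical axis. Rad, counting turns: every multiple of 2 pi is the yellow mark at the pointer; grows counter-clockwise from above. About 0.034 kg m2 (+-35 percent); bearing drag about 0.004 N m plus 0.010 N m per rad/s. 10, 12, 14, 17 turns/min = 1.05, 1.26, 1.47, 1.78 rad/s
- wheel_mark (a point): centre line of the yellow mark (a 46 x 26 mm patch across the wheel's rim, the long way radial), 140 mm from the axis, 88 mm above the bench; turns with the wheel
- crank_knob (a point): grip point on the axis of the upright wooden crank knob, a cylinder of 30 mm diameter spinning freely on its pin, from 118 to 173 mm above the bench; this point is 153 mm above the bench, 75 mm from the wheel axis. The knob stands on the blue crank arm, top 115 mm above the bench, which turns endlessly above the wheel about the same vertical axis
- crank (a joint): angle of the blue crank arm relative to the wheel (not to the bench), rad, endless, counter-clockwise positive. Its oil-coupled hub slips: it passes 0.04 N m per rad/s of crank speed over wheel speed, plus 0.002 N m rubbing. So the wheel follows with a time constant near 0.7 s and runs slower than the crank (1.26 rad/s needs 1.7 to 2.9); a crank held still brakes the wheel
- shoe: felt-soled dark steel drag shoe, 32 x 48 x 24 mm, riding loose by its own weight on the wheel's rim in a steel frame of the stand, across the wheel from the pointer (frame top 111 mm above the bench); origin under its centre, 126 mm from the wheel axis. It rubs on the wheel with a steady drag of about 0.020 N m, but anything from 0.005 to 0.050 N m: it differs each time
- log_slice: bystander: round slice of a log with bark, 116 mm diameter, 31 mm high; origin under its centre
- cement_can: bystander: red can of tyre cement, 72 mm diameter, 100 mm high; origin under its centre
- tape_roll: bystander: yellow roll of tape lying flat, 100 mm diameter, 25 mm high; origin under its centre

How it is judged (in metres and radians):
On the way, in this order (a step that is already met when the one before it is completed fails the run):
1. the wheel runs counter-clockwise at 10 to 14 turns a minute (1.05 to 1.47 rad/s) for six seconds without a break (velocity of joint wheel between 1.03 and 1.49 rad/s), for 6 s.
2. the wheel stands still with its yellow mark at the pointer (horizontal distance between wheel_mark and pointer below 0.022 m and velocity of joint wheel between -0.05 and 0.05 rad/s), for 0.3 s.
At the end, for the whole second after the job is handed in: the wheel is at rest (under 0.05 rad/s) with its yellow mark within 22 mm of the pointer, and the crank is released (all of step 2); the robot touches nothing.
It fails at once if the wheel turns faster than 17 turns a minute (1.8 rad/s), either way (velocity of joint wheel above 1.8 rad/s or velocity of joint wheel below -1.8 rad/s).
It fails at once if the robot touches the wheel itself (contact force between any of the fingers, the arm and wheel_c0 above 2 N).
It fails at once if a bystander is moved more than 30 mm or the drag shoe is lifted out of its frame (z of shoe in the frame of stand above 0.1 m or distance of any of log_slice, cement_can, tape_roll from where it was at the start of the episode above 0.03 m).
It also fails if it takes over 64 s, if anything falls off the work surface, if the arm or the gripper's body presses on something with over 40 N, if the wrist force passes 120 N, or if a joint passes its speed limit or range.

### The arm

A 6-joint arm with a two-finger parallel gripper is mounted at the origin on the work surface. World frame = base frame: x ahead of the robot, y to its left, z up, the work surface at z = 0. Lengths are in m, angles in degrees, forces in N, time in s.
With the tool pointing down it reaches from about 0.25 to 0.775 m from the base axis. Payload 4 kg.
Tool frame: the origin (TCP) lies on the centre line of the jaws, within the pads' length; the fingertips stand 17 mm ahead of it and the grasp point (between the pads) lies 2 mm behind it (robot.tips_ahead is the distance from the TCP to the fingertips, in m); z points along the fingers, y is the line along which they close (so a half turn about z gives the same grasp; the last joint's range is limited). The gripper opens to 85 mm and grips with 20 to 120 N. Pads are 22 mm wide; open, the fingers measure 114 mm over their backs; the gripper's body (76 mm by 85 mm) begins 54 mm behind the grasp point. The pads swing forward as they close: fully open they stand 13 mm farther back than shut.
Start: joints at [-5.907, 4.996, 78.535, -0, 96.463, -5.907], TCP at [0.55, -0, 0.248] pointing down, gripper open.
Joint ranges: [-177.83, 177.83], [-43.37, 116.18], [15.69, 146.23], [-61.86, 241.86], [9.47, 152.12], [-147.06, 147.06]. Speed limits (degrees/s): [159.86, 159.86, 180, 180, 180, 180].

### API

Orientations are given as a 3x3 rotation matrix whose columns are the frame's x, y, z axes.
In Python, from plant import robot gives the robot as it stands.
- The arm moves only by the tool jog_arm, never from a script. Its argument "plan" is a list of rows, each a list of 7 numbers: the turn, a rotation vector about the world's x, y, z each as a share of 360 degrees, from -1 to 1, then the shift along the world's x, y, z each as a share of 300 mm, from -1 to 1, then the opening, from 0 (shut) to 1 (fully open). A call has 1 to 12 rows; each row is the pose to reach, as a shift and turn from the pose commanded when the call began, turning the shorter way round; what a row does not reach only later rows make up. A row lasts 1/8 s, in which the tool goes at most 62.5 mm and 10.7 degrees, less where a joint would pass 70% of its speed; a pose out of reach is approached as far as the arm can. A call with a number of a shift or a turn outside -1 to 1 is refused whole. A call with a gripper value outside its range is refused whole. The fingers move at their own pace and stop on an object; "squeeze" is the grip in N (left out, the last holds). Time passes only in rows, so rows that repeat a pose let the fingers close. It gives the time, the measured TCP pose, the force, the opening and the grip force at its end, in the units of the state.
- robot.get_obs(): the state, without advancing time (a new reading comes with each control period).
- robot.capture(name): name is "scene" or "side" or "wrist"; returns a dict with "color" (384x512x3 uint8, red, green, blue), "fx", "fy", "cx", "cy" (pixels), "k1" (the pictures are not rectified: a ray, as slopes to the right and down, at radius r is drawn at 1 + k1 r^2 times it, then the intrinsics apply), "world_from_camera" (4x4, takes a point from camera to world coordinates); the wrist camera has in their place "tool_from_camera" (4x4, takes a point from camera to tool coordinates, whose origin is the TCP and whose axes are the flange's). Camera axes: x right, y down, z forward; pixel columns grow to the right and rows downward; lengths in m; the calibration is good to about 2 mm. A picture is of the moment at which its call begins: read the wrist's pose just before it. There is no depth.
- robot.sign_off(): hands the job in; it is judged then, once.
Trained networks look in the newest picture that a camera, given by its name, has taken for a name from the list of things; names that differ only in an ending like _2 or _b are one class to them, and where a whole thing is asked for, a point or a joint stands for the part that bears it (a point fixed in the world has none). Each returns a list of dicts, best first, with "p" (0 to 1); they miss things now and then, are a little off and sometimes report something else, mostly with a low value. They report only what shows in the picture. A call takes as long as a camera call.
- robot.recognise(camera, target): "point" ([x, y, z] in m, in world coordinates, good to about 4 mm: the middle of the surface that is visible of it).
- robot.outline_of(camera, target): "region" (384x512 bool, what is visible of it).
- robot.tip_of(camera, target): "point" ([x, y, z] in m, in world coordinates, good to about 4 mm: a listed point, or the origin of a listed thing).
The state is a dict: "time_s": time; "joint_pos": joint angles; "joint_vel": joint speeds; "tau": joint torques, N m; "tcp_pos": TCP position; "tcp_rot": TCP orientation; "contact_force": force on the tool from outside, world axes, zero at the start; "moment": the same for the moment, N m; "grip_width": finger opening in m; "gripper_force": force on a finger pad.
Only numpy, scipy, OpenCV 4.12 (cv2) and the standard library are available. Lean on these libraries where they do the work, as an engineer would, in place of code of your own. Each camera call takes 0.05 s, during which the arm holds its last target. There are 200 camera calls.

## Working session

There is one attempt and no reset: what is moved stays moved. The work goes in short steps, Python scripts to look and compute and a tool call to move; the robot and the scene stay as the last step left them, time stands still between calls to the robot, and variables do not carry over. Pictures are saved under pics/ and viewed, at most 10 in all, crops included, and the job is handed in when it is done.

Besides the shell and the picture viewer there is one more tool, called after ">>>" as name(argument=value, ...) on one line, values as JSON. jog_arm: Moves the arm, as the interface text tells. Shift numbers are shares of 300 mm and turn numbers shares of 360 degrees, none past 1 either way. Its arguments: {"type":"object","properties":{"plan":{"type":"array"},"squeeze":{"type":"number"}},"required":["plan"]}

```bash
mkdir -p pics; ls; cat > h.py <<'E'
import numpy as np, cv2
from plant import robot
E
python3 - <<'E'
from h import *
for c in ["scene","side"]:
    im=robot.capture(c); cv2.imwrite(f"pics/{c}0.png",im["color"][:,:,::-1])
    print(c, np.round(im["world_from_camera"],3).tolist(), im["fx"],im["k1"])
    for t in ["crank_knob","wheel_mark","pointer","stand","shoe","wheel","log_slice","cement_can","tape_roll"]:
        try:
            r=robot.tip_of(c,t); print(t,[(np.round(d["point"],3).tolist(),round(d["p"],2)) for d in r[:2]])
        except Exception as e: print(t,e)
print(robot.get_obs()["time_s"])
E
```

```text
pics
scene [[-0.312, 0.719, -0.621, 1.293], [0.95, 0.225, -0.217, 0.231], [-0.017, -0.657, -0.753, 0.937], [0.0, 0.0, 0.0, 1.0]] 348.31275459473613 -0.05817679420494414
crank_knob [([0.546, -0.069, 0.153], 0.49), ([0.676, 0.403, 0.0], 0.43)]
wheel_mark [([0.676, -0.232, 0.09], 0.79), ([0.48, 0.427, 0.002], 0.45)]
pointer [([0.727, -0.172, 0.087], 0.6)]
stand [([0.598, -0.115, -0.0], 0.72)]
shoe [([0.485, -0.063, 0.086], 0.45)]
wheel it knows: cement_can, crank_knob, log_slice, pointer, shoe, stand, tape_roll, wheel_mark
log_slice [([0.48, 0.427, 0.002], 0.95)]
cement_can [([0.676, 0.404, 0.004], 0.79)]
tape_roll [([0.592, -0.446, -0.001], 0.71)]
side [[0.95, -0.243, 0.195, 0.363], [-0.311, -0.701, 0.641, -0.825], [-0.019, -0.67, -0.742, 1.056], [0.0, 0.0, 0.0, 1.0]] 426.2209758170114 -0.08401864786233741
crank_knob [([0.538, -0.067, 0.153], 0.5), ([0.68, 0.405, -0.001], 0.23)]
wheel_mark [([0.675, -0.228, 0.085], 0.73)]
pointer [([0.725, -0.174, 0.087], 0.75)]
stand [([0.598, -0.112, 0.001], 0.76), ([0.484, -0.061, 0.087], 0.55)]
shoe [([0.483, -0.064, 0.087], 0.46)]
wheel it knows: cement_can, crank_knob, log_slice, pointer, shoe, stand, tape_roll, wheel_mark
log_slice [([0.477, 0.433, 0.002], 0.81)]
cement_can [([0.68, 0.406, 0.001], 0.48)]
tape_roll [([0.586, -0.445, 0.002], 0.91), ([0.476, 0.43, 0.005], 0.67)]
0.9
```

View pics/scene0.png

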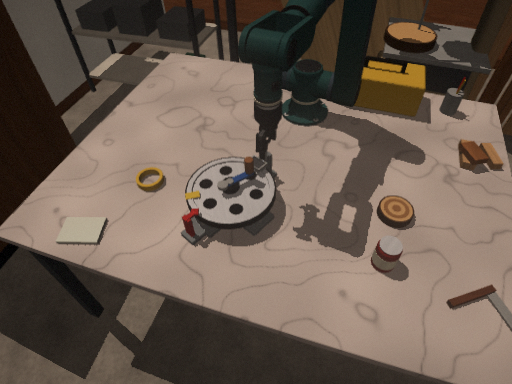

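View pics/side0.png

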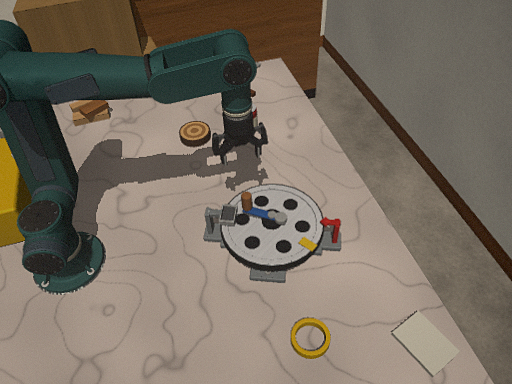

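The scene view shows the wheel centred near (231,190), the yellow mark at (193,196), the red pointer at (191,220) and the wooden knob at (249,166). The networks' positions agree with this. Next I'll write the mark detector and the circle planner.

```bash
cat > h.py <<'E'
import numpy as np, cv2, json, sys
from plant import robot
C=np.array([0.5985,-0.114]); R=0.075; PH=np.arctan2(-0.059,0.1275)
def pts(im,px,z=0.087):
    "pixels (n,2) -> world points on plane z"
    f=im; K=np.array([[f["fx"],0,f["cx"]],[0,f["fy"],f["cy"]],[0,0,1.]])
    n=cv2.undistortPoints(px.reshape(-1,1,2).astype(float),K,np.array([f["k1"],0,0,0.])).reshape(-1,2)
    T=np.array(f["world_from_camera"]); d=np.c_[n,np.ones(len(n))]@T[:3,:3].T
    return T[:3,3]+d*((z-T[2,3])/d[:,2])[:,None]
def mark(cam="scene"):
    "wheel angle (deg, 0 = at pointer) from the yellow patch; also time, radius, pixel count"
    t=robot.get_obs()["time_s"]; im=robot.capture(cam)
    h=cv2.cvtColor(im["color"],cv2.COLOR_RGB2HSV)
    m=cv2.inRange(h,(18,140,90),(36,255,255)); v,u=np.nonzero(m)
    if len(u)==0: return t,None,0,0
    p=pts(im,np.c_[u,v])[:,:2]-C; r=np.hypot(*p.T); p=p[(r>.105)&(r<.17)]
    if len(p)<8: return t,None,0,len(p)
    q=np.median(p,axis=0)
    return t,round(float(np.degrees((np.arctan2(q[1],q[0])-PH+np.pi)%(2*np.pi)-np.pi)),1),round(float(np.hypot(*q)),3),len(p)
def rows(th0,dths,start=None,op=0):
    "circle rows (deg steps) as shares; start = commanded xy now (default: on circle at th0)"
    th=np.radians(th0+np.cumsum(dths)); P=C+R*np.c_[np.cos(th),np.sin(th)]
    s=C+R*np.array([np.cos(np.radians(th0)),np.sin(np.radians(th0))]) if start is None else np.array(start)
    q=np.round((P-s)/.3,3); print(json.dumps([[0,0,0,a,b,0,op] for a,b in q.tolist()])); e=s+.3*q[-1]
    print("end cmd",np.round(e,4).tolist(),"th",th0+sum(dths))
E
python3 - <<'E'
from h import *
print(mark("scene"),mark("side")); o=robot.get_obs(); print(o["time_s"],o["tcp_rot"],o["tcp_pos"],o["grip_width"],robot.tips_ahead)
E
```

```text
(0.9, -31.4, 0.127, 83) (0.95, -32.3, 0.127, 122)
1.0 [[ 2.46974745e-05  9.99999998e-01  6.39087401e-05]
 [ 9.99999999e-01 -2.46958995e-05 -2.46447139e-05]
 [-2.46431356e-05  6.39093487e-05 -9.99999998e-01]] [ 5.49999036e-01 -3.14235181e-06  2.48355349e-01] 0.0853528055163657 0.017
```

>>> jog_arm(plan=[[0,0,0,-0.032,-0.223,0,1],[0,0,0,-0.032,-0.223,0,1],[0,0,0,-0.032,-0.223,-0.16,1],[0,0,0,-0.032,-0.223,-0.31,1],[0,0,0,-0.032,-0.223,-0.31,1]])

```text
time_s: 1.62
tcp_pos: [0.5376, -0.0658, 0.1509]
tcp_rot: [[-0.0, 1.0, -0.01], [1.0, 0.0, 0.003], [0.003, -0.01, -1.0]]
contact_force: [-0.8, -0.5, -0.3]
grip_width: 0.0854
gripper_force: 0.0
```

>>> jog_arm(plan=[[0,0,0,0,0,0,0],[0,0,0,0,0,0,0],[0,0,0,0,0,0,0],[0,0,0,0,0,0,0],[0,0,0,0,0,0,0],[0,0,0,0,0,0,0]], squeeze=20)

```text
time_s: 2.38
tcp_pos: [0.5413, -0.0669, 0.1574]
tcp_rot: [[-0.0, 1.0, 0.003], [1.0, 0.0, -0.0], [-0.0, 0.003, -1.0]]
contact_force: [-0.6, 0.9, 5.7]
grip_width: 0.0296
gripper_force: 22.8
```

```bash
python3 - <<'E'
from h import *
for c in ("scene","side"):
    print(mark(c)); r=robot.tip_of(c,"crank_knob"); print([(np.round(d["point"],3).tolist(),round(d["p"],2)) for d in r[:2]])
o=robot.get_obs(); print(o["time_s"],np.round(o["tcp_pos"],4),np.round(o["contact_force"],1),o["grip_width"],o["gripper_force"])
print(np.degrees(np.arctan2(o["tcp_pos"][1]-C[1],o["tcp_pos"][0]-C[0])),np.hypot(*(o["tcp_pos"][:2]-C)))
rows(140.8,[3,6,9,12,15,15,15,15,15,15,15,15],start=(0.5404,-0.0669))
E
```

```text
(2.375, -31.5, 0.127, 82)
[([0.544, -0.068, 0.155], 0.56)]
(2.475, -32.5, 0.127, 123)
[([0.541, -0.066, 0.157], 0.66)]
2.575 [ 0.5413 -0.0669  0.1573] [-1.   0.2  5.7] 0.029009304473113534 22.81731605529785
140.57741193063382 0.07409718320203938
[[0, 0, 0, -0.008, -0.009, 0, 0], [0, 0, 0, -0.022, -0.031, 0, 0], [0, 0, 0, -0.039, -0.067, 0, 0], [0, 0, 0, -0.053, -0.117, 0, 0], [0, 0, 0, -0.055, -0.182, 0, 0], [0, 0, 0, -0.04, -0.246, 0, 0], [0, 0, 0, -0.009, -0.303, 0, 0], [0, 0, 0, 0.036, -0.351, 0, 0], [0, 0, 0, 0.091, -0.385, 0, 0], [0, 0, 0, 0.154, -0.404, 0, 0], [0, 0, 0, 0.219, -0.406, 0, 0], [0, 0, 0, 0.282, -0.391, 0, 0]]
end cmd [0.625, -0.1842] th 290.8
```

>>> jog_arm(plan=[[0,0,0,-0.008,-0.009,0,0],[0,0,0,-0.022,-0.031,0,0],[0,0,0,-0.039,-0.067,0,0],[0,0,0,-0.053,-0.117,0,0],[0,0,0,-0.055,-0.182,0,0],[0,0,0,-0.04,-0.246,0,0],[0,0,0,-0.009,-0.303,0,0],[0,0,0,0.036,-0.351,0,0],[0,0,0,0.091,-0.385,0,0],[0,0,0,0.154,-0.404,0,0],[0,0,0,0.219,-0.406,0,0],[0,0,0,0.282,-0.391,0,0]])

```text
time_s: 4.08
tcp_pos: [0.6262, -0.1849, 0.1574]
tcp_rot: [[0.001, 1.0, 0.003], [1.0, -0.001, -0.001], [-0.001, 0.003, -1.0]]
contact_force: [-1.0, 1.9, 6.3]
grip_width: 0.0293
gripper_force: 22.9
```

```bash
python3 - <<'E'
from h import *
o=robot.get_obs(); print(np.round(o["tcp_pos"],4),np.hypot(*(o["tcp_pos"][:2]-C)),np.round(o["contact_force"],1),o["grip_width"])
print(mark("scene"))
rows(290.8,[15]*12,start=(0.625,-0.1842))
E
```

```text
[ 0.6262 -0.1849  0.1574] 0.07612115691905089 [-1.   1.9  6.3] 0.029308550667010474
(4.075, 9.4, 0.126, 87)
[[0, 0, 0, 0.058, 0.031, 0, 0], [0, 0, 0, 0.105, 0.076, 0, 0], [0, 0, 0, 0.14, 0.132, 0, 0], [0, 0, 0, 0.158, 0.194, 0, 0], [0, 0, 0, 0.16, 0.259, 0, 0], [0, 0, 0, 0.145, 0.323, 0, 0], [0, 0, 0, 0.114, 0.38, 0, 0], [0, 0, 0, 0.07, 0.428, 0, 0], [0, 0, 0, 0.014, 0.462, 0, 0], [0, 0, 0, -0.048, 0.481, 0, 0], [0, 0, 0, -0.114, 0.483, 0, 0], [0, 0, 0, -0.177, 0.468, 0, 0]]
end cmd [0.5719, -0.0438] th 470.8
```

>>> jog_arm(plan=[[0,0,0,0.058,0.031,0,0],[0,0,0,0.105,0.076,0,0],[0,0,0,0.14,0.132,0,0],[0,0,0,0.158,0.194,0,0],[0,0,0,0.16,0.259,0,0],[0,0,0,0.145,0.323,0,0],[0,0,0,0.114,0.38,0,0],[0,0,0,0.07,0.428,0,0],[0,0,0,0.014,0.462,0,0],[0,0,0,-0.048,0.481,0,0],[0,0,0,-0.114,0.483,0,0],[0,0,0,-0.177,0.468,0,0]])

```text
time_s: 5.62
tcp_pos: [0.5727, -0.0444, 0.1574]
tcp_rot: [[-0.0, 1.0, 0.005], [1.0, 0.0, -0.002], [-0.002, 0.005, -1.0]]
contact_force: [2.5, -3.7, 4.7]
grip_width: 0.0293
gripper_force: 22.8
```

```bash
python3 - <<'E'
from h import *
o=robot.get_obs(); print(np.round(o["tcp_pos"],4),np.hypot(*(o["tcp_pos"][:2]-C)),np.round(o["contact_force"],1),o["grip_width"])
print(mark("side"))
E
cat > sim.py <<'E'
import numpy as np
def sim(wc_rows, T, w0=0., a0=0., I=.034, dt=.005, hub=.04, b=.010):
    "wc_rows: (duration s, crank deg/s); returns t, wheel angle deg, speed rad/s"
    t=0;w=w0;a=np.radians(a0);o=[]
    for d,wc in wc_rows:
        for _ in range(round(d/dt)):
            s=np.radians(wc)-w; q=hub*s+.002*np.tanh(s/.02)-b*w; D=.004+T
            dw=(q-D*np.sign(w))/I*dt if abs(w)>1e-9 else max(0,abs(q)-D)*np.sign(q)/I*dt
            nw=w+dw
            if w*nw<0: nw=0.
            w=nw; a+=w*dt; t+=dt; o.append((t,np.degrees(a),w))
    return np.array(o)
E
python3 - <<'E'
from sim import *
for I in (.026,.034,.042):
  for T in (.005,.01,.015,.02,.03,.04,.05):
    o=sim([(.125,k*24) for k in (1,2,3,4)]+[(1,120),(.05,0),(1.5,120),(.05,0)],T,a0=-31.8,I=I)
    f=lambda t:o[round(t/.005)-1]
    print(I,T,f(1.5)[1:],f(3.05)[1:])
E
```

```text
[ 0.5727 -0.0444  0.1574] 0.07422498066983763 [ 2.5 -3.7  4.7] 0.029264188109630343
(5.625, 88.1, 0.127, 88)
0.026 0.005 [35.30945271  1.38468775] [162.68206838   1.51906174]
0.026 0.01 [29.50322781  1.29019793] [148.14945435   1.4193374 ]
0.026 0.015 [23.72989825  1.19578183] [133.65180213   1.31961674]
0.026 0.02 [18.59544787  1.10279749] [119.83316301   1.21996772]
0.026 0.03 [8.3265471  0.91682881] [92.19588477  1.02066966]
0.026 0.04 [-0.82233178  0.73411474] [65.76985904  0.82153442]
0.026 0.05 [-9.54848795  0.55282629] [39.80651784  0.62247051]
0.034 0.005 [26.78247591  1.27694521] [149.66259122   1.49562895]
0.034 0.01 [21.63301794  1.18787113] [136.01196      1.39673778]
0.034 0.015 [16.51443804  1.09890545] [122.39597393   1.29785761]
0.034 0.02 [11.99555889  1.01204519] [109.45285087   1.19919111]
0.034 0.03 [2.95780059 0.83832465] [83.56660476  1.00185811]
0.034 0.04 [-5.03873125  0.66912466] [58.87867264  0.80498388]
0.034 0.05 [-12.64453349   0.5018396 ] [34.64801349  0.60830399]
0.042 0.005 [20.01263877  1.17376522] [137.57445089   1.46170945]
0.042 0.01 [15.40453734  1.09044372] [124.75806543   1.36432996]
0.042 0.015 [10.82521703  1.00725368] [111.9757624    1.26697112]
0.042 0.02 [6.80487127 0.92661687] [99.85539357  1.17001345]
0.042 0.03 [-1.23582024  0.76534327] [75.61465592  0.9760981 ]
0.042 0.04 [-8.31364521  0.60936189] [52.5501941   0.78301426]
0.042 0.05 [-15.03177979   0.45557729] [29.93400828  0.59027558]
```

```bash
python3 - <<'E'
from h import *
rows(110.8,[16.5,17.5]+[18]*10,start=(0.5719,-0.0438))
E
```

```text
[[0, 0, 0, -0.063, -0.035, 0, 0], [0, 0, 0, -0.116, -0.09, 0, 0], [0, 0, 0, -0.15, -0.16, 0, 0], [0, 0, 0, -0.161, -0.237, 0, 0], [0, 0, 0, -0.148, -0.315, 0, 0], [0, 0, 0, -0.112, -0.384, 0, 0], [0, 0, 0, -0.055, -0.438, 0, 0], [0, 0, 0, 0.015, -0.473, 0, 0], [0, 0, 0, 0.092, -0.484, 0, 0], [0, 0, 0, 0.169, -0.471, 0, 0], [0, 0, 0, 0.238, -0.434, 0, 0], [0, 0, 0, 0.293, -0.378, 0, 0]]
end cmd [0.6598, -0.1572] th 324.8
```

>>> jog_arm(plan=[[0,0,0,-0.063,-0.035,0,0],[0,0,0,-0.116,-0.09,0,0],[0,0,0,-0.15,-0.16,0,0],[0,0,0,-0.161,-0.237,0,0],[0,0,0,-0.148,-0.315,0,0],[0,0,0,-0.112,-0.384,0,0],[0,0,0,-0.055,-0.438,0,0],[0,0,0,0.015,-0.473,0,0],[0,0,0,0.092,-0.484,0,0],[0,0,0,0.169,-0.471,0,0],[0,0,0,0.238,-0.434,0,0],[0,0,0,0.293,-0.378,0,0]])

```text
time_s: 7.18
tcp_pos: [0.6611, -0.1574, 0.1573]
tcp_rot: [[0.001, 1.0, 0.002], [1.0, -0.001, -0.0], [-0.0, 0.002, -1.0]]
contact_force: [-5.0, 1.7, 8.1]
grip_width: 0.0292
gripper_force: 23.1
```

```bash
python3 - <<'E'
from h import *
o=robot.get_obs(); print(np.round(o["tcp_pos"],4),np.hypot(*(o["tcp_pos"][:2]-C)),np.round(o["contact_force"],1),o["grip_width"])
print(mark("scene"))
rows(324.8,[18]*12,start=(0.6598,-0.1572))
E
```

```text
[ 0.6611 -0.1574  0.1573] 0.07612525484295822 [-5.   1.7  8.1] 0.02917760174031718
(7.175, None, 0, 2)
[[0, 0, 0, 0.034, 0.07, 0, 0], [0, 0, 0, 0.046, 0.147, 0, 0], [0, 0, 0, 0.032, 0.225, 0, 0], [0, 0, 0, -0.004, 0.294, 0, 0], [0, 0, 0, -0.06, 0.348, 0, 0], [0, 0, 0, -0.13, 0.383, 0, 0], [0, 0, 0, -0.208, 0.394, 0, 0], [0, 0, 0, -0.285, 0.381, 0, 0], [0, 0, 0, -0.354, 0.344, 0, 0], [0, 0, 0, -0.409, 0.288, 0, 0], [0, 0, 0, -0.443, 0.218, 0, 0], [0, 0, 0, -0.454, 0.141, 0, 0]]
end cmd [0.5236, -0.1149] th 540.8
```

>>> jog_arm(plan=[[0,0,0,0.034,0.07,0,0],[0,0,0,0.046,0.147,0,0],[0,0,0,0.032,0.225,0,0],[0,0,0,-0.004,0.294,0,0],[0,0,0,-0.06,0.348,0,0],[0,0,0,-0.13,0.383,0,0],[0,0,0,-0.208,0.394,0,0],[0,0,0,-0.285,0.381,0,0],[0,0,0,-0.354,0.344,0,0],[0,0,0,-0.409,0.288,0,0],[0,0,0,-0.443,0.218,0,0],[0,0,0,-0.454,0.141,0,0]])

```text
time_s: 8.72
tcp_pos: [0.5239, -0.1154, 0.1573]
tcp_rot: [[-0.0, 1.0, 0.003], [1.0, 0.0, -0.0], [-0.0, 0.003, -1.0]]
contact_force: [1.9, 0.9, 4.6]
grip_width: 0.0292
gripper_force: 22.8
```

```bash
python3 - <<'E'
from h import *
o=robot.get_obs(); print(np.round(o["tcp_pos"],4),np.round(o["contact_force"],1),o["grip_width"])
print(mark("side"))
rows(180.8,[18]*12,start=(0.5236,-0.1149))
E
```

```text
[ 0.5239 -0.1154  0.1573] [1.9 0.9 4.6] 0.029150003819337102
(8.725, -58.7, 0.127, 127)
[[0, 0, 0, 0.013, -0.078, 0, 0], [0, 0, 0, 0.049, -0.147, 0, 0], [0, 0, 0, 0.106, -0.201, 0, 0], [0, 0, 0, 0.176, -0.236, 0, 0], [0, 0, 0, 0.253, -0.247, 0, 0], [0, 0, 0, 0.33, -0.234, 0, 0], [0, 0, 0, 0.399, -0.197, 0, 0], [0, 0, 0, 0.454, -0.141, 0, 0], [0, 0, 0, 0.488, -0.071, 0, 0], [0, 0, 0, 0.5, 0.006, 0, 0], [0, 0, 0, 0.486, 0.084, 0, 0], [0, 0, 0, 0.45, 0.153, 0, 0]]
end cmd [0.6586, -0.069] th 396.8
```

>>> jog_arm(plan=[[0,0,0,0.013,-0.078,0,0],[0,0,0,0.049,-0.147,0,0],[0,0,0,0.106,-0.201,0,0],[0,0,0,0.176,-0.236,0,0],[0,0,0,0.253,-0.247,0,0],[0,0,0,0.33,-0.234,0,0],[0,0,0,0.399,-0.197,0,0],[0,0,0,0.454,-0.141,0,0],[0,0,0,0.488,-0.071,0,0],[0,0,0,0.5,0.006,0,0],[0,0,0,0.486,0.084,0,0],[0,0,0,0.45,0.153,0,0]])

```text
time_s: 10.28
tcp_pos: [0.659, -0.0694, 0.1573]
tcp_rot: [[0.0, 1.0, 0.002], [1.0, -0.0, -0.002], [-0.002, 0.002, -1.0]]
contact_force: [-4.7, -4.4, 7.9]
grip_width: 0.0293
gripper_force: 23.1
```

```bash
python3 - <<'E'
from h import *
print(mark("scene"))
rows(36.8,[18]*12,start=(0.6586,-0.069))
rows(252.8,[18]*12)
E
```

```text
(10.275, 55.7, 0.13, 93)
[[0, 0, 0, -0.056, 0.054, 0, 0], [0, 0, 0, -0.126, 0.089, 0, 0], [0, 0, 0, -0.204, 0.1, 0, 0], [0, 0, 0, -0.281, 0.087, 0, 0], [0, 0, 0, -0.35, 0.05, 0, 0], [0, 0, 0, -0.405, -0.006, 0, 0], [0, 0, 0, -0.439, -0.076, 0, 0], [0, 0, 0, -0.45, -0.153, 0, 0], [0, 0, 0, -0.437, -0.231, 0, 0], [0, 0, 0, -0.401, -0.3, 0, 0], [0, 0, 0, -0.344, -0.354, 0, 0], [0, 0, 0, -0.274, -0.389, 0, 0]]
end cmd [0.5764, -0.1857] th 252.8
[[0, 0, 0, 0.077, -0.011, 0, 0], [0, 0, 0, 0.154, 0.002, 0, 0], [0, 0, 0, 0.224, 0.039, 0, 0], [0, 0, 0, 0.278, 0.095, 0, 0], [0, 0, 0, 0.313, 0.165, 0, 0], [0, 0, 0, 0.324, 0.242, 0, 0], [0, 0, 0, 0.311, 0.319, 0, 0], [0, 0, 0, 0.274, 0.389, 0, 0], [0, 0, 0, 0.218, 0.443, 0, 0], [0, 0, 0, 0.148, 0.478, 0, 0], [0, 0, 0, 0.07, 0.489, 0, 0], [0, 0, 0, -0.007, 0.475, 0, 0]]
end cmd [0.5742, -0.0431] th 468.8
```

>>> jog_arm(plan=[[0,0,0,-0.056,0.054,0,0],[0,0,0,-0.126,0.089,0,0],[0,0,0,-0.204,0.1,0,0],[0,0,0,-0.281,0.087,0,0],[0,0,0,-0.35,0.05,0,0],[0,0,0,-0.405,-0.006,0,0],[0,0,0,-0.439,-0.076,0,0],[0,0,0,-0.45,-0.153,0,0],[0,0,0,-0.437,-0.231,0,0],[0,0,0,-0.401,-0.3,0,0],[0,0,0,-0.344,-0.354,0,0],[0,0,0,-0.274,-0.389,0,0]])

```text
time_s: 11.82
tcp_pos: [0.5776, -0.187, 0.1573]
tcp_rot: [[0.001, 1.0, 0.003], [1.0, -0.001, -0.001], [-0.001, 0.003, -1.0]]
contact_force: [0.7, 3.9, 7.1]
grip_width: 0.0292
gripper_force: 23.0
```

```bash
python3 - <<'E'
from h import *
print(mark("side"))
E
```

```text
(11.825, 167.0, 0.108, 9)
```

>>> jog_arm(plan=[[0,0,0,0.077,-0.011,0,0],[0,0,0,0.154,0.002,0,0],[0,0,0,0.224,0.039,0,0],[0,0,0,0.278,0.095,0,0],[0,0,0,0.313,0.165,0,0],[0,0,0,0.324,0.242,0,0],[0,0,0,0.311,0.319,0,0],[0,0,0,0.274,0.389,0,0],[0,0,0,0.218,0.443,0,0],[0,0,0,0.148,0.478,0,0],[0,0,0,0.07,0.489,0,0],[0,0,0,-0.007,0.475,0,0]])

```text
time_s: 13.38
tcp_pos: [0.5751, -0.0435, 0.1573]
tcp_rot: [[-0.001, 1.0, 0.005], [1.0, 0.001, -0.001], [-0.001, 0.005, -1.0]]
contact_force: [2.6, -4.9, 5.9]
grip_width: 0.0295
gripper_force: 22.9
```

```bash
python3 - <<'E'
from h import *
print(mark("side"))
rows(108.8,[18]*12,start=(0.5743,-0.0432))
E
```

```text
(13.375, -76.2, 0.127, 126)
[[0, 0, 0, -0.069, -0.036, 0, 0], [0, 0, 0, -0.124, -0.092, 0, 0], [0, 0, 0, -0.158, -0.162, 0, 0], [0, 0, 0, -0.169, -0.239, 0, 0], [0, 0, 0, -0.156, -0.317, 0, 0], [0, 0, 0, -0.12, -0.386, 0, 0], [0, 0, 0, -0.063, -0.44, 0, 0], [0, 0, 0, 0.007, -0.475, 0, 0], [0, 0, 0, 0.084, -0.486, 0, 0], [0, 0, 0, 0.161, -0.473, 0, 0], [0, 0, 0, 0.23, -0.436, 0, 0], [0, 0, 0, 0.285, -0.38, 0, 0]]
end cmd [0.6598, -0.1572] th 324.8
```

>>> jog_arm(plan=[[0,0,0,-0.069,-0.036,0,0],[0,0,0,-0.124,-0.092,0,0],[0,0,0,-0.158,-0.162,0,0],[0,0,0,-0.169,-0.239,0,0],[0,0,0,-0.156,-0.317,0,0],[0,0,0,-0.12,-0.386,0,0],[0,0,0,-0.063,-0.44,0,0],[0,0,0,0.007,-0.475,0,0],[0,0,0,0.084,-0.486,0,0],[0,0,0,0.161,-0.473,0,0],[0,0,0,0.23,-0.436,0,0],[0,0,0,0.285,-0.38,0,0]])

```text
time_s: 14.92
tcp_pos: [0.661, -0.1575, 0.1573]
tcp_rot: [[0.001, 1.0, 0.002], [1.0, -0.001, -0.0], [-0.0, 0.002, -1.0]]
contact_force: [-4.3, 2.8, 8.1]
grip_width: 0.0297
gripper_force: 23.2
```

```bash
python3 - <<'E'
from h import *
from sim import *
print(mark("scene"))
rows(324.8,[18]*12,start=(0.6598,-0.1572))
from scipy.optimize import least_squares
seq=[(.125,k*24) for k in (1,2,3,4)]+[(1,120),(.05,0),(1.5,120),(.05,0),(.125,132),(.125,140),(1.25,144),(.05,0)]+[(1.5,144),(.05,0)]*5
obs={1.5:9.4,3.05:88.1,6.15:301.3,7.7:415.7,10.8:643.8}
def res(x):
    o=sim(seq,x[0],a0=-31.5,I=x[1]); return [o[round(t/.005)-1][1]-v for t,v in obs.items()]
s=least_squares(res,[.03,.028],diff_step=.02,x_scale=[.01,.01]); print(s.x,s.fun)
T,I=s.x; o=sim(seq,T,I=I); print(o[round(7.5/.005):,2].min(),o[:,2].max())
w=o[-11,2]
b=sim([(3,0)],T,w0=w,I=I); print("brake from",w,"coasts",b[-1,1])
E
```

```text
(14.925, 41.0, 0.131, 45)
[[0, 0, 0, 0.034, 0.07, 0, 0], [0, 0, 0, 0.046, 0.147, 0, 0], [0, 0, 0, 0.032, 0.225, 0, 0], [0, 0, 0, -0.004, 0.294, 0, 0], [0, 0, 0, -0.06, 0.348, 0, 0], [0, 0, 0, -0.13, 0.383, 0, 0], [0, 0, 0, -0.208, 0.394, 0, 0], [0, 0, 0, -0.285, 0.381, 0, 0], [0, 0, 0, -0.354, 0.344, 0, 0], [0, 0, 0, -0.409, 0.288, 0, 0], [0, 0, 0, -0.443, 0.218, 0, 0], [0, 0, 0, -0.454, 0.141, 0, 0]]
end cmd [0.5236, -0.1149] th 540.8
[0.03140148 0.02636708] [-2.48135034  0.12531016  1.70045742  0.51296979 -1.10050659]
1.1421054350184932 1.3310884692703389
brake from 1.3310884692703389 coasts 16.842633554136512
```

>>> jog_arm(plan=[[0,0,0,0.034,0.07,0,0],[0,0,0,0.046,0.147,0,0],[0,0,0,0.032,0.225,0,0],[0,0,0,-0.004,0.294,0,0],[0,0,0,-0.06,0.348,0,0],[0,0,0,-0.13,0.383,0,0],[0,0,0,-0.208,0.394,0,0],[0,0,0,-0.285,0.381,0,0],[0,0,0,-0.354,0.344,0,0],[0,0,0,-0.409,0.288,0,0],[0,0,0,-0.443,0.218,0,0],[0,0,0,-0.454,0.141,0,0]])

```text
time_s: 16.48
tcp_pos: [0.5239, -0.1153, 0.1574]
tcp_rot: [[-0.0, 1.0, 0.003], [1.0, 0.0, -0.0], [-0.0, 0.003, -1.0]]
contact_force: [2.4, 0.6, 5.1]
grip_width: 0.0294
gripper_force: 22.8
```

```bash
python3 - <<'E'
from h import *
from sim import *
print(mark("side"))
rows(180.8,[18]*12,start=(0.5236,-0.1149))
T,I=.0314,.0264
# after the next 12 rows + picture, then n rows at k deg, then still
w=1.33
o=sim([(.05,0),(1.5,144),(.05,0)],T,I=I,w0=w); print("advance",o[-1])
E
```

```text
(16.475, 154.0, 0.14, 28)
[[0, 0, 0, 0.013, -0.078, 0, 0], [0, 0, 0, 0.049, -0.147, 0, 0], [0, 0, 0, 0.106, -0.201, 0, 0], [0, 0, 0, 0.176, -0.236, 0, 0], [0, 0, 0, 0.253, -0.247, 0, 0], [0, 0, 0, 0.33, -0.234, 0, 0], [0, 0, 0, 0.399, -0.197, 0, 0], [0, 0, 0, 0.454, -0.141, 0, 0], [0, 0, 0, 0.488, -0.071, 0, 0], [0, 0, 0, 0.5, 0.006, 0, 0], [0, 0, 0, 0.486, 0.084, 0, 0], [0, 0, 0, 0.45, 0.153, 0, 0]]
end cmd [0.6586, -0.069] th 396.8
advance [  1.6        116.72742569   1.14233469]
```

>>> jog_arm(plan=[[0,0,0,0.013,-0.078,0,0],[0,0,0,0.049,-0.147,0,0],[0,0,0,0.106,-0.201,0,0],[0,0,0,0.176,-0.236,0,0],[0,0,0,0.253,-0.247,0,0],[0,0,0,0.33,-0.234,0,0],[0,0,0,0.399,-0.197,0,0],[0,0,0,0.454,-0.141,0,0],[0,0,0,0.488,-0.071,0,0],[0,0,0,0.5,0.006,0,0],[0,0,0,0.486,0.084,0,0],[0,0,0,0.45,0.153,0,0]])

```text
time_s: 18.02
tcp_pos: [0.659, -0.0694, 0.1573]
tcp_rot: [[0.0, 1.0, 0.002], [1.0, -0.0, -0.002], [-0.002, 0.002, -1.0]]
contact_force: [-4.7, -4.4, 7.4]
grip_width: 0.0291
gripper_force: 23.1
```

```bash
python3 - <<'E'
from h import *
from sim import *
m=mark("side"); print(m)
T,I=.0314,.0264
a=m[1]%360
for n in range(3,11):
    o=sim([(.05,0),(.125*n,144),(2,0)],T,I=I,w0=1.33,a0=a); print(n,o[-1,1]-360)
rows(36.8,[18]*12,start=(0.6586,-0.069))
E
```

```text
(18.025, -93.5, 0.128, 129)
3 -49.00076171853186
4 -39.61957274457933
5 -30.18715008318594
6 -20.714600145796283
7 -11.211328056310549
8 -1.6836710511091155
9 7.862656440235185
10 17.42400811136514
[[0, 0, 0, -0.056, 0.054, 0, 0], [0, 0, 0, -0.126, 0.089, 0, 0], [0, 0, 0, -0.204, 0.1, 0, 0], [0, 0, 0, -0.281, 0.087, 0, 0], [0, 0, 0, -0.35, 0.05, 0, 0], [0, 0, 0, -0.405, -0.006, 0, 0], [0, 0, 0, -0.439, -0.076, 0, 0], [0, 0, 0, -0.45, -0.153, 0, 0], [0, 0, 0, -0.437, -0.231, 0, 0], [0, 0, 0, -0.401, -0.3, 0, 0], [0, 0, 0, -0.344, -0.354, 0, 0], [0, 0, 0, -0.274, -0.389, 0, 0]]
end cmd [0.5764, -0.1857] th 252.8
```

>>> jog_arm(plan=[[0,0,0,-0.056,0.054,0,0],[0,0,0,-0.126,0.089,0,0],[0,0,0,-0.204,0.1,0,0],[0,0,0,-0.281,0.087,0,0],[0,0,0,-0.35,0.05,0,0],[0,0,0,-0.405,-0.006,0,0],[0,0,0,-0.439,-0.076,0,0],[0,0,0,-0.45,-0.153,0,0],[0,0,0,-0.45,-0.153,0,0],[0,0,0,-0.45,-0.153,0,0],[0,0,0,-0.45,-0.153,0,0],[0,0,0,-0.45,-0.153,0,0]])

```text
time_s: 19.58
tcp_pos: [0.524, -0.1155, 0.1573]
tcp_rot: [[0.0, 1.0, 0.002], [1.0, -0.0, -0.001], [-0.001, 0.002, -1.0]]
contact_force: [-3.1, -1.3, 8.1]
grip_width: 0.0292
gripper_force: 23.1
```

```bash
python3 - <<'E'
from h import *
for c in ("scene","side"):
    print(mark(c))
    for t in ("wheel_mark","pointer"): print(t,[(np.round(d["point"],3).tolist(),round(d["p"],2)) for d in robot.tip_of(c,t)[:1]])
print(mark("side"))
E
```

```text
(19.575, 5.1, 0.124, 77)
wheel_mark [([0.728, -0.159, 0.086], 0.76)]
pointer [([0.725, -0.169, 0.086], 0.76)]
(19.725, 5.4, 0.122, 80)
wheel_mark [([0.731, -0.16, 0.085], 0.95)]
pointer [([0.727, -0.17, 0.09], 0.67)]
(19.875, 5.3, 0.122, 79)
```

```bash
python3 - <<'E'
from h import *
a=robot.capture("scene")["color"][150:250,160:290]; b=robot.capture("side")["color"][180:280,210:340]
cv2.imwrite("pics/c1.png",cv2.resize(np.hstack([a,b])[:,:,::-1],None,fx=3,fy=3,interpolation=cv2.INTER_CUBIC))
E
```

```text
(no output)
```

View pics/c1.png

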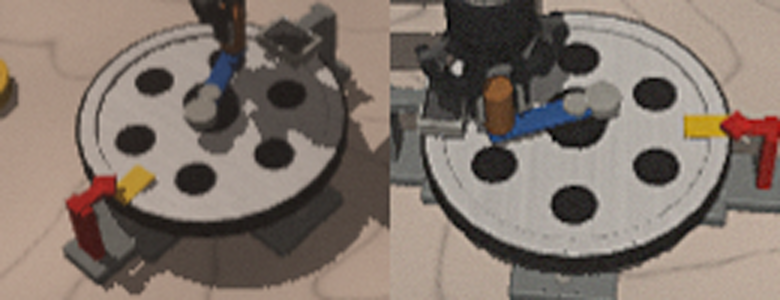

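The crop shows the yellow patch about 5° (12 mm) past the red tip: scene crop (135,183) against pointer tip (105,185). That is within tolerance, but I'll nudge it back slightly for margin.

```bash
python3 - <<'E'
from h import *
from sim import *
for v in (-80,-96,-112,-128,-144):
  for n in (2,3,4): print(v,n,[round(sim([(.125*n,v),(1.5,0)],T,I=I)[-1,1],1) for T,I in ((.0314,.0264),(.028,.026),(.034,.027))])
rows(180.8,[-14]*4,start=(0.5236,-0.1149))
E
```

```text
-80 2 [np.float64(-1.8), np.float64(-2.3), np.float64(-1.5)]
-80 3 [np.float64(-3.6), np.float64(-4.4), np.float64(-3.0)]
-80 4 [np.float64(-5.8), np.float64(-7.0), np.float64(-4.9)]
-96 2 [np.float64(-3.0), np.float64(-3.6), np.float64(-2.6)]
-96 3 [np.float64(-5.9), np.float64(-6.9), np.float64(-5.2)]
-96 4 [np.float64(-9.4), np.float64(-10.8), np.float64(-8.3)]
-112 2 [np.float64(-4.4), np.float64(-5.1), np.float64(-3.9)]
-112 3 [np.float64(-8.5), np.float64(-9.6), np.float64(-7.7)]
-112 4 [np.float64(-13.3), np.float64(-14.9), np.float64(-12.0)]
-128 2 [np.float64(-5.9), np.float64(-6.7), np.float64(-5.4)]
-128 3 [np.float64(-11.3), np.float64(-12.6), np.float64(-10.3)]
-128 4 [np.float64(-17.4), np.float64(-19.2), np.float64(-16.0)]
-144 2 [np.float64(-7.6), np.float64(-8.4), np.float64(-6.9)]
-144 3 [np.float64(-14.2), np.float64(-15.6), np.float64(-13.1)]
-144 4 [np.float64(-21.7), np.float64(-23.7), np.float64(-20.2)]
[[0, 0, 0, 0.006, 0.06, 0, 0], [0, 0, 0, 0.027, 0.117, 0, 0], [0, 0, 0, 0.062, 0.168, 0, 0], [0, 0, 0, 0.107, 0.208, 0, 0]]
end cmd [0.5557, -0.0525] th 124.80000000000001
```

Two rows at -14°, then hold.

>>> jog_arm(plan=[[0,0,0,0.006,0.06,0,0],[0,0,0,0.027,0.117,0,0],[0,0,0,0.027,0.117,0,0],[0,0,0,0.027,0.117,0,0],[0,0,0,0.027,0.117,0,0],[0,0,0,0.027,0.117,0,0],[0,0,0,0.027,0.117,0,0],[0,0,0,0.027,0.117,0,0]])

```text
time_s: 21.02
tcp_pos: [0.5326, -0.0799, 0.1573]
tcp_rot: [[-0.0, 1.0, 0.003], [1.0, 0.0, -0.0], [-0.0, 0.003, -1.0]]
contact_force: [-1.7, 0.2, 7.0]
grip_width: 0.0291
gripper_force: 23.0
```

```bash
python3 - <<'E'
from h import *
print(mark("side"),mark("scene"))
for c in ("scene","side"): print([(np.round(d["point"],3).tolist(),round(d["p"],2)) for d in robot.tip_of(c,"wheel_mark")[:1]])
E
```

```text
(21.025, -1.6, 0.125, 103) (21.075, -0.1, 0.12, 59)
[([0.722, -0.176, 0.084], 0.7)]
[([0.723, -0.176, 0.084], 0.76)]
```

>>> jog_arm(plan=[[0,0,0,0,0,0,1],[0,0,0,0,0,0,1],[0,0,0,0,0,0,1],[0,0,0,0,0,0,1],[0,0,0,0,0,0,1],[0,0,0,0,0,0.1,1],[0,0,0,0,0,0.25,1],[0,0,0,0,0,0.4,1],[0,0,0,0,0,0.4,1],[0,0,0,0,0,0.4,1],[0,0,0,0,0,0.4,1]])

```text
time_s: 22.6
tcp_pos: [0.531, -0.0796, 0.2732]
tcp_rot: [[0.0, 1.0, -0.004], [1.0, -0.0, 0.001], [0.001, -0.004, -1.0]]
contact_force: [0.5, 0.3, -1.4]
grip_width: 0.0856
gripper_force: 0.0
```

```bash
python3 - <<'E'
from h import *
print(mark("side"),mark("scene"),mark("side"))
o=robot.get_obs(); print(o["tcp_pos"],o["grip_width"],o["contact_force"])
E
```

```text
(22.6, -1.7, 0.125, 103) (22.65, -0.1, 0.12, 59) (22.7, -1.7, 0.125, 104)
[ 0.53127066 -0.07971515  0.27380794] 0.08521843648246226 [ 0.33638073  0.53664939 -0.42558925]
```

```bash
python3 -c "
from h import *
print(robot.sign_off())"
```

```text
the job is handed in; nothing more can be done
None
```

The job is handed in, though no verdict came back: the wheel ran at about 1.28 rad/s (12.3 turns/min) for over six seconds by camera, then stopped with its mark within about 2° (roughly 5 mm) of the pointer, and stayed there after I released the crank and lifted the gripper clear.

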